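# Pop the orange power pack out of the bedside dock

### The job

Press the orange-topped power pack down into the charging dock until its catch lets go, and let it spring up. Then pull it out and set it down gently, standing upright in the middle of the white dish. Leave the blue-topped pack seated in its bay.

Things in the scene. Friction and masses are not known exactly. Their poses are not given: they have to be found in the camera images.
- orange_pack_center (a point): Centre (half-way up) of the loose pack to fetch: upright cylinder, 44 mm across, 56 mm tall, about 90 g, black with its top 16 mm orange; z is its long axis. It starts latched in either of the dock's bays, its top 6 mm above the dock's. Released, it rises 32 mm within a second of the push being taken away (top then 38 mm above the dock's, 18 mm still loosely in the bay) and lifts straight out.
- blue_pack_center (a point): Centre (half-way up) of the other power pack, of the same shape, with a blue top; latched in the other bay, to be left there.
- dock: White dock, fixed, 100 (its x) by 160 (its y) by 64 mm tall; origin at the centre of its underside, z up. Two round bays, 48 mm wide, at y = +36 and -36 mm; fingers have most room along its x. A pack pushed straight down yields at 3 to 6 N; its catch lets go after about 4 mm and it stops hard at 7 mm (push to the stop, about 10 N, to be sure), then springs up once the push is gone.
- dish: White round ceramic dish, loose, 350 g, 130 mm across the rim and 18 mm tall, with a flat inner floor about 100 mm across, 5 mm above its underside. Origin at the centre of its underside, z up.
Not all that is in view belongs to the job. Leave any purple look-alike of the part that bears orange_pack_center alone. Of the things shaped like the dish, the white one is meant.

How it is judged:
On the way, in this order (a step that is already met when the one before it is completed fails the run):
1. the orange-topped pack is pressed at least 3 mm down into the dock (z of orange_pack_center in the frame of dock below 0.039 m), for 0.02 s.
2. the orange-topped pack has sprung up at least 24 mm, with the fingers off it (z of orange_pack_center in the frame of dock between 0.066 and 0.08 m and contact force between the fingers and orange_pack below 0.2 N), for 0.1 s.
At the end, for the whole second after the job is handed in: The orange-topped pack stands at rest on the dish's floor, orange end up and within 10 degrees of upright, its axis within 22 mm of the dish's centre; the dish stands level; the blue-topped pack is still seated in its bay, within 8 mm of where it began (horizontal distance between orange_pack_center and dish below 0.022 m and z of orange_pack_center in the frame of dish below 0.038 m and angle between orange_pack_center's own z axis and vertical below 0.17 rad and linear speed of orange_pack below 0.02 m/s and angle between dish's own z axis and vertical below 0.1 rad and distance of blue_pack_center from where it was at the start of the episode below 0.008 m); the robot touches nothing.
It fails at once if the blue-topped pack is released or moved by more than 12 mm (distance of blue_pack_center from where it was at the start of the episode above 0.012 m).
It fails at once if the orange-topped pack is dropped or thrown into the dish (let go and moving faster than 0.6 m/s there) (linear speed of orange_pack above 0.6 m/s and horizontal distance between orange_pack_center and dish below 0.08 m and contact force between the fingers and orange_pack below 0.05 N).
It also fails if it takes over 54 s, if anything falls off the work surface, if the arm or the gripper's body presses on something with over 40 N, if the wrist force passes 120 N, or if a joint passes its speed limit or range.

### The arm

A 6-joint arm with a two-finger parallel gripper is mounted at the origin on the work surface. World frame = base frame: x ahead of the robot, y to its left, z up, the work surface at z = 0. Lengths are in m, angles in rad, forces in N, time in s.
With the tool pointing down it reaches from about 0.35 to 0.875 m from the base axis. Payload 4.2 kg.
Tool frame: the origin (TCP) lies midway between the tips of the shut fingers; the grasp point (between the pads) lies 19 mm behind it; z points along the fingers, y is the line along which they close (so a half turn about z gives the same grasp; the last joint's range is limited). The gripper opens to 87 mm and grips with 3 to 60 N. Pads are 19 mm wide; open, the fingers measure 117 mm over their backs; the gripper's body (75 mm by 190 mm) begins 51 mm behind the grasp point.
Start: joints at [1.414, 0.385, 0.008, 0, -1.194, -0.259], TCP at [0.252, 0.572, 0.223] pointing down, gripper open.
Joint ranges: [-3.14, 3.14], [-1.21, 2.06], [-1.07, 1.41], [-3.16, 2.05], [-2.99, -0.16], [-3.1, 3.1]. Speed limits (rad/s): [2.79, 2.79, 3.14, 3.14, 3.14, 3.14].

### API

Orientations are given as a rotation vector (axis times angle).
In Python, from workcell import get_obs, read_camera, camera_info, sign_off, cut_out, mark_of gives the robot as it stands. The module is installed in compiled form; this text tells all that it offers.
- The arm moves only by the tool servo_tool, never from a script. Its argument "commands" is a list that holds one entry, the list of rows, each a list of 6 numbers: the shift along the tool's x, y, z in cm, then the turn, a rotation vector about the tool's x, y, z in degrees. In form: [[[tx, ty, tz, ax, ay, az], ...]]. A call has 1 to 5 rows; each row shifts and turns the commanded pose from where the row before left it, along the tool's axes as they then stand; what a row does not reach is not made up. A row lasts 1/8 s, in which the tool goes at most 62.5 mm and 10.7 degrees, less where a joint would pass 70% of its speed; a pose out of reach is approached as far as the arm can. A call is refused whole if a number of a shift passes 6.25 or a number of a turn 10.7, either way. A call with a gripper value outside its range is refused whole. "hand" is the closure in counts, from 0 (fully open) to 255 (shut), set as the call begins (left out, the last holds). The fingers move at their own pace and stop on an object; "force" is the grip in N (left out, the last holds). Time passes only in rows, so rows that do not move let the fingers close. It gives the time, the measured TCP pose, the force, the opening and the grip force at its end, in the units of the state.
- get_obs(): the state, without advancing time (a new reading comes with each control period).
- read_camera(name): name is "scene" or "side" or "wrist"; returns the picture (384x512x3 uint8, blue, green, red); there is no depth.
- camera_info(name): a dict with "fx", "fy", "cx", "cy" (pixels), "eye" and "orientation" of the camera in the world; the wrist camera has in their place "T_tool_cam" (4x4, takes a point from camera to tool coordinates, whose origin is the TCP and whose axes are the flange's). Camera axes: x right, y down, z forward; pixel columns grow to the right and rows downward; lengths in m; the calibration is good to about 2 mm. The wrist camera is an equidistant fisheye: a pixel r from the principal point sees the ray r / f radians off the axis. A picture is of the moment at which its call begins: read the wrist's pose just before it. camera_info takes no time and is no camera call.
- sign_off(): hands the job in; it is judged then, once.
Trained networks look in the newest picture that a camera, given by its name, has taken for a name from the list of things; names that differ only in an ending like _2 or _b are one class to them, and where a whole thing is asked for, a point or a joint stands for the part that bears it (a point fixed in the world has none). Each returns a list of dicts, best first, with "score" (0 to 1); they miss things now and then, are a little off and sometimes report something else, mostly with a low value. They report only what shows in the picture. A call takes as long as a camera call. They do not tell look-alikes from the thing itself.
- cut_out(camera, name): "mask" (384x512 bool, what is visible of it) and "uv" ([column, row] in pixels, amid what is visible of it).
- mark_of(camera, name): "uv" ([column, row] in pixels: a listed point, or the origin of a listed thing).
The state is a dict: "t": time; "joint_positions": joint angles; "joint_vel": joint speeds; "effort": joint torques, N m; "eef_pos": TCP position; "eef_rot": TCP orientation; "contact_force": force on the tool from outside, world axes, zero at the start; "wrist_torque": the same for the moment, N m; "grip_width": finger opening in m; "gripper_force": force on a finger pad.
Only numpy, scipy, OpenCV 4.12 (cv2) and the standard library are available. Lean on these libraries where they do the work, as an engineer would, in place of code of your own. Each camera call takes 0.05 s, during which the arm holds its last target. There are 200 camera calls.

## Working session

There is one attempt and no reset: what is moved stays moved. The work goes in short steps, Python scripts to look and compute and a tool call to move; the robot and the scene stay as the last step left them, time stands still between calls to the robot, and variables do not carry over. Pictures are saved under pics/ and viewed, at most 10 in all, crops included, and the job is handed in when it is done.

Besides the shell and the picture viewer there is one more tool, called as a command line: name --argument value ..., lists and objects as JSON in quotes. servo_tool: Moves the arm, as the interface text tells. Its arguments: {"type":"object","properties":{"commands":{"type":"array"},"hand":{"type":"number"},"force":{"type":"number"}},"required":["commands"]}

```bash
mkdir -p pics
cat > h.py <<'E'
import numpy as np, cv2
from scipy.spatial.transform import Rotation as R
from workcell import *
def ray(cam,uv,obs=None):
    c=camera_info(cam); u=(uv[0]-c['cx'])/c['fx']; v=(uv[1]-c['cy'])/c['fy']
    if cam!='wrist':
        o=np.array(c['orientation'],float)
        M=o if o.shape==(3,3) else (R.from_rotvec(o).as_matrix() if o.size==3 else R.from_quat(o).as_matrix())
        return np.array(c['eye']),M@np.array([u,v,1.])
    th=np.hypot(u,v); d=np.array([u/th*np.sin(th),v/th*np.sin(th),np.cos(th)]) if th>1e-9 else np.array([0,0,1.])
    T=np.array(c['T_tool_cam']); W=R.from_rotvec(obs['eef_rot']).as_matrix()
    return np.array(obs['eef_pos'])+W@T[:3,3], W@T[:3,:3]@d
def atz(cam,uv,z,obs=None):
    e,d=ray(cam,uv,obs); return e+d*(z-e[2])/d[2]
E
python3 - <<'E'
from h import *
o=get_obs(); print({k:np.round(v,3) for k,v in o.items()})
for c in ['scene','side','wrist']: print(c,camera_info(c))
ims=[]
zs={'orange_pack_center':.042,'blue_pack_center':.042,'dock':0,'dish':0}
for c in ['scene','side','wrist']:
    ob=get_obs(); im=read_camera(c); ims.append(im)
    for n,z in zs.items():
        for m in mark_of(c,n)[:3]: print(c,n,np.round(m['uv'],1),round(m['score'],2),atz(c,m['uv'],z,ob).round(4))
cv2.imwrite('pics/a.png',cv2.resize(np.vstack([np.hstack(ims[:2]),np.hstack([ims[2],ims[2]*0])]),(800,600)))
E
```

```text
{'t': np.float64(0.0), 'joint_positions': array([ 1.414e+00,  3.860e-01,  7.000e-03, -1.000e-03, -1.194e+00,
       -2.590e-01]), 'joint_vel': array([ 0.   , -0.001,  0.   , -0.   , -0.001,  0.   ]), 'effort': array([ 1.0000e-03, -3.9067e+01,  1.8741e+01,  4.2200e+00,  1.1000e-02,
       -0.0000e+00]), 'eef_pos': array([0.252, 0.571, 0.221]), 'eef_rot': array([ 3.072e+00, -6.480e-01, -1.000e-03]), 'contact_force': array([ 1.206, -0.533, -1.102]), 'wrist_torque': array([0.004, 0.017, 0.013]), 'gripper_force': np.float64(0.0), 'grip_width': np.float64(0.087)}
scene {'fx': 423.4980488240787, 'fy': 423.4980488240787, 'cx': 257.6063049689077, 'cy': 186.08421232950315, 'eye': array([1.19002716, 0.46922889, 0.70900724]), 'orientation': array([-1.30569741, -2.15890857,  1.02103344])}
side {'fx': 384.01498644631295, 'fy': 384.01498644631295, 'cx': 256.1256244422304, 'cy': 187.80873203536902, 'eye': array([ 0.35839542, -0.36222935,  0.58742487]), 'orientation': array([-2.39381043,  0.40595488, -0.14133335])}
wrist {'fx': 297.3186396354542, 'fy': 297.3186396354542, 'cx': 257.88467352141976, 'cy
[... 414 characters left out ...]
5] 0.83 [ 0.4314 -0.1299  0.042 ]
scene orange_pack_center [176.3 172.1] 0.46 [ 0.5435 -0.1303  0.042 ]
scene blue_pack_center [196.2 186.6] 0.62 [ 0.5683 -0.0515  0.042 ]
scene dock [189.8 195. ] 0.64 [ 0.5641 -0.08    0.    ]
scene dish [356.4 243.4] 0.83 [ 0.5303  0.3477 -0.    ]
scene dish [284.7 213.9] 0.57 [0.5172 0.1651 0.    ]
side orange_pack_center [251.6 329. ] 0.94 [ 0.4165 -0.161   0.042 ]
side orange_pack_center [325.2 279.6] 0.64 [ 0.5494 -0.1255  0.042 ]
side blue_pack_center [318.8 243. ] 0.66 [ 0.5689 -0.0609  0.042 ]
side dock [312.9 272.5] 0.65 [ 0.5503 -0.0883  0.    ]
side dish [226.8 119.2] 0.69 [0.5269 0.3561 0.    ]
side dish [249.  175.6] 0.59 [0.5188 0.1618 0.    ]
```

View pics/a.png

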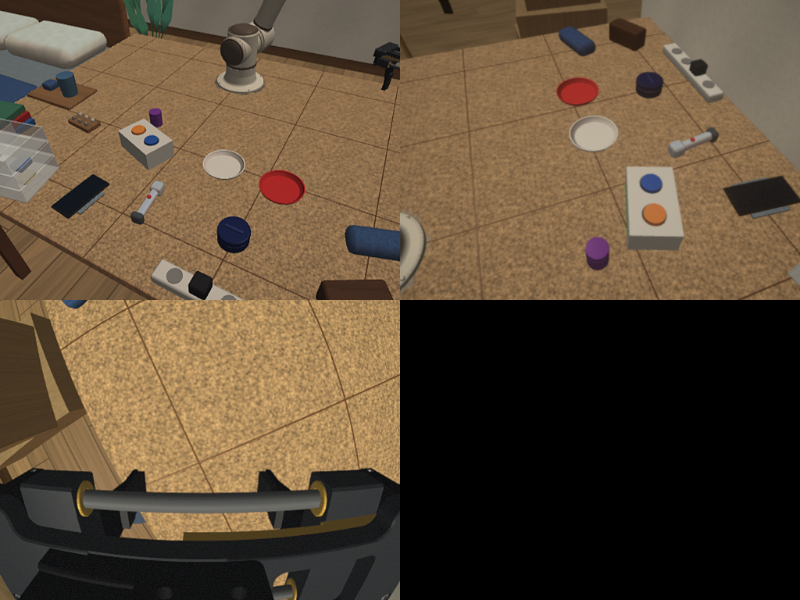

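```bash
cat > m.py <<'E'
from h import *
def top(cam,hue,z,obs=None,im=None,smin=110,vmin=60):
    im=read_camera(cam) if im is None else im
    h=cv2.cvtColor(im,cv2.COLOR_BGR2HSV)
    m=((h[...,0]>=hue[0])&(h[...,0]<=hue[1])&(h[...,1]>smin)&(h[...,2]>vmin)).astype(np.uint8)
    n,l,s,c=cv2.connectedComponentsWithStats(m)
    return [(c[i].round(1),s[i,4],atz(cam,c[i],z,obs).round(4)) for i in np.argsort(-s[1:,4])[:4]+1]
E
python3 - <<'E'
from m import *
for c in ['scene','side']:
    im=read_camera(c)
    print(c); [print(' o',*x) for x in top(c,(5,18),.069,im=im,smin=190)]
    [print(' b',*x) for x in top(c,(105,120),.069,im=im,smin=150)]
    for n in ['dish','orange_pack_center','blue_pack_center']:
        for k in cut_out(c,n)[:4]:
            y,x=np.nonzero(k['mask']); e=cv2.fitEllipse(cv2.convexHull(np.c_[x,y].astype(np.float32)))
            print(' ',n,np.round(k['uv']),round(k['score'],2),np.round(e[0],1),'z.015',atz(c,e[0],.015).round(4),'z.069',atz(c,e[0],.069).round(4),len(x))
E
```

```text
scene
 o [176.9 166.1] 129 [ 0.5493 -0.1194  0.069 ]
 b [193.4 179. ] 162 [ 0.5729 -0.0526  0.069 ]
 b [ 38.4 154.9] 54 [ 0.6738 -0.4755  0.069 ]
 b [319. 299.] 3 [0.7517 0.3424 0.069 ]
 b [ 19. 129.] 1 [ 0.611  -0.6307  0.069 ]
  dish [286. 213.] 0.82 [286.  210.8] z.015 [0.5205 0.1699 0.015 ] z.069 [0.5726 0.1932 0.069 ] 1630
  dish [360. 240.] 0.73 [360.3 240. ] z.015 [0.5307 0.3546 0.015 ] z.069 [0.582  0.3635 0.069 ] 2044
  orange_pack_center [201. 147.] 0.9 [198.9 149.9] z.015 [ 0.405  -0.1584  0.015 ] z.069 [ 0.4661 -0.1096  0.069 ] 353
  orange_pack_center [176. 169.] 0.54 [176.6 166.5] z.015 [ 0.4971 -0.1685  0.015 ] z.069 [ 0.551  -0.1188  0.069 ] 173
  blue_pack_center [194. 178.] 0.69 [193.2 179.9] z.015 [ 0.524  -0.0952  0.015 ] z.069 [ 0.5758 -0.0513  0.069 ] 212
side
 o [204. 111.] 1 [0.4682 0.3155 0.069 ]
  dish [248. 170.] 0.65 [247.8 170.6] z.015 [0.5169 0.1627 0.015 ] z.069 [0.5019 0.1131 0.069 ] 2256
  dish [226. 115.] 0.64 [227.1 116.4] z.015 [0.5263 0.3476 0.015 ] z.069 [0.5105 0.2806 0.069 ] 1614
  orange_pack_center [255. 328.] 0.96 [252.8 323.6] z.015 [ 0.4236 -0.1438  0.015 ] z.069 [ 0.4174 -0.1644  0.069 ] 1068
  orange_pack_center [324. 275.] 0.71 [325.5 274. ] z.015 [ 0.5638 -0.1047  0.015 ] z.069 [ 0.5444 -0.129   0.069 ] 653
  blue_pack_center [318. 236.] 0.71 [321.6 234.7] z.015 [ 0.5914 -0.0317  0.015 ] z.069 [ 0.5695 -0.0629  0.069 ] 547
```

```bash
cat > plan.py <<'E'
from h import *
import sys
def plan(tgt,yaw,n,pose=None):
    o=get_obs(); p=np.array(o['eef_pos']); M=R.from_rotvec(o['eef_rot'])
    X=M.as_matrix()[:,0]; y0=np.arctan2(X[1],X[0])
    d=(yaw-np.degrees(y0)+180)%360-180
    a=np.round(-d/n,1); step=(np.array(tgt)-p)/n; rows=[]
    if abs(a)<.15 : a=0
    for i in range(n):
        t=np.round(M.inv().apply(np.array(tgt)-p)/(n-i)*100,2); rows.append([*map(float,t),0,0,float(a)])
        p=p+M.apply(t/100); M=M*R.from_rotvec([0,0,np.radians(a)])
    print('yaw now',np.degrees(y0).round(1),'tilt',np.round(o['eef_rot'],4))
    for i in range(0,n,5): print(rows[i:i+5])
if __name__=='__main__':
    v=[float(x) for x in sys.argv[1:]]; plan(v[:3],v[3],int(v[4]))
E
python3 plan.py 0.547 -0.124 0.17 -109.5 15
```

```text
yaw now -23.8 tilt [ 3.0739 -0.6484 -0.    ]
[[3.67, 3.45, 0.35, 0, 0, 5.7], [3.99, 3.07, 0.35, 0, 0, 5.7], [4.28, 2.66, 0.35, 0, 0, 5.7], [4.52, 2.22, 0.35, 0, 0, 5.7], [4.72, 1.76, 0.35, 0, 0, 5.7]]
[[4.87, 1.28, 0.35, 0, 0, 5.7], [4.97, 0.79, 0.35, 0, 0, 5.7], [5.03, 0.29, 0.35, 0, 0, 5.7], [5.03, -0.21, 0.35, 0, 0, 5.7], [4.99, -0.71, 0.35, 0, 0, 5.7]]
[[4.89, -1.2, 0.35, 0, 0, 5.7], [4.75, -1.68, 0.35, 0, 0, 5.7], [4.56, -2.14, 0.35, 0, 0, 5.7], [4.32, -2.59, 0.35, 0, 0, 5.7], [4.05, -3.0, 0.36, 0, 0, 5.7]]
```

servo_tool --commands '[[[3.67,3.45,0.35,0,0,5.7],[3.99,3.07,0.35,0,0,5.7],[4.28,2.66,0.35,0,0,5.7],[4.52,2.22,0.35,0,0,5.7],[4.72,1.76,0.35,0,0,5.7]]]' --hand 0

```text
t: 1.78
eef_pos: [0.351, 0.3383, 0.2052]
eef_rot: [-2.817, 1.389, -0.0]
contact_force: [1.2, 0.4, 0.9]
grip_width: 0.087
gripper_force: 0.0
```

servo_tool --commands '[[[4.87,1.28,0.35,0,0,5.7],[4.97,0.79,0.35,0,0,5.7],[5.03,0.29,0.35,0,0,5.7],[5.03,-0.21,0.35,0,0,5.7],[4.99,-0.71,0.35,0,0,5.7]]]'

```text
t: 2.4
eef_pos: [0.4493, 0.1065, 0.1879]
eef_rot: [-2.388, 2.039, -0.001]
contact_force: [0.7, -0.0, -0.1]
grip_width: 0.0867
gripper_force: 0.0
```

servo_tool --commands '[[[4.89,-1.2,0.35,0,0,5.7],[4.75,-1.68,0.35,0,0,5.7],[4.56,-2.14,0.35,0,0,5.7],[4.32,-2.59,0.35,0,0,5.7],[4.05,-3.0,0.36,0,0,5.7]]]'

```text
t: 3.02
eef_pos: [0.5476, -0.1257, 0.17]
eef_rot: [-1.813, 2.565, -0.001]
contact_force: [0.0, 1.0, -0.3]
grip_width: 0.0871
gripper_force: 0.0
```

servo_tool --commands '[[[0,0,0,0,0,0],[0,0,0,0,0,0]]]'

```text
t: 3.28
eef_pos: [0.5467, -0.1241, 0.1697]
eef_rot: [1.817, -2.563, -0.001]
contact_force: [0.7, -0.2, 0.5]
grip_width: 0.0869
gripper_force: 0.0
```

Run:
```python
from m import *
ob=get_obs(); print({k:np.round(v,3) for k,v in ob.items()})
im=read_camera('wrist'); cv2.imwrite('pics/w1.png',im)
[print(' o',*x) for x in top('wrist',(5,18),.070,ob,im,190)]
[print(' b',*x) for x in top('wrist',(105,120),.070,ob,im,150)]
for n in ['orange_pack_center','blue_pack_center','dock']:
    for k in cut_out('wrist',n)[:3]: 
        y,x=np.nonzero(k['mask']); print(n,round(k['score'],2),k['uv'],atz('wrist',k['uv'],.07,ob).round(4),len(x), x.min(),x.max(),y.min(),y.max())
```

```text
{'t': np.float64(3.275), 'joint_positions': array([ 0.066,  0.321, -0.23 , -0.   , -1.021, -0.403]), 'joint_vel': array([ 0.025, -0.016, -0.009,  0.002, -0.   , -0.   ]), 'effort': array([-6.3500e-01, -3.3704e+01,  1.7303e+01,  3.9040e+00,  1.1000e-02,
       -1.0000e-03]), 'eef_pos': array([ 0.547, -0.124,  0.17 ]), 'eef_rot': array([ 1.817e+00, -2.563e+00, -1.000e-03]), 'contact_force': array([ 0.724, -0.166,  0.536]), 'wrist_torque': array([ 0.129, -0.067, -0.029]), 'gripper_force': np.float64(0.0), 'grip_width': np.float64(0.087)}
 o [252.3 184.1] 1000 [ 0.549  -0.1309  0.07  ]
 o [276.2 202.5] 4 [ 0.5339 -0.1069  0.07  ]
 o [265. 209.] 3 [ 0.5458 -0.1043  0.07  ]
 o [271.  206.7] 3 [ 0.5398 -0.1046  0.07  ]
 b [259.  241.8] 304 [ 0.5623 -0.0742  0.07  ]
 b [257.9 273.8] 47 [ 0.5754 -0.0401  0.07  ]
orange_pack_center 0.94 [362.5, 120.9] [ 0.4343 -0.154   0.07  ] 1979 337 392 101 144
orange_pack_center 0.68 [258.3, 185.3] [ 0.5442 -0.128   0.07  ] 1859 236 282 162 210
dock 0.76 [262.2, 211.7] [ 0.5492 -0.1027  0.07  ] 11131 205 314 134 291
```

View pics/w1.png

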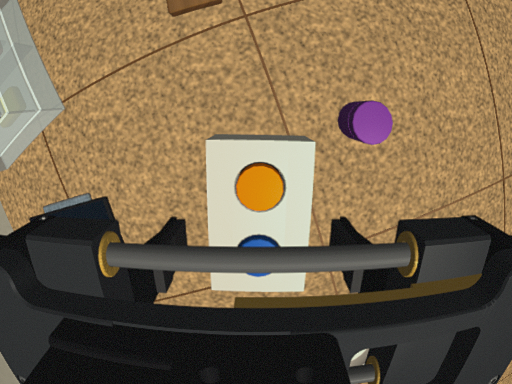

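The wrist view shows the dock aligned with the image columns. The orange top is at about (260,187), the partly hidden blue top at about (260,240), and the purple look-alike at (370,122).

Run:
```python
from m import *
ob=get_obs()
a=lambda u,z=.064:atz('wrist',u,z,ob)[:2]
print('orange',a((260,187),.07),'w',a((236,187),.07)-a((284.5,187),.07))
L=a((211,290))-a((207,138)); Rr=a((304,290))-a((314,141)); T=a((314,142))-a((207,139))
for v in (L,Rr,T): print(np.degrees(np.arctan2(v[1],v[0])),np.hypot(*v))
print((a((207,139))+a((314,142)))/2)
```

```text
orange [ 0.54357314 -0.12474232] w [ 0.04201092 -0.01462473]
69.1625051224086 0.162402396865241
70.3872091469047 0.1596369927314221
159.2392821488115 0.0979580793877995
[ 0.52909081 -0.16467197]
```

servo_tool --commands '[[[0.1,0.25,2,0,0,0],[0,0,2,0,0,0],[0,0,2,0,0,0],[0,0,2,0,0,0],[0,0,1,0,0,0]]]' --hand 255 --force 20

```text
t: 4.1
eef_pos: [0.5438, -0.1233, 0.0793]
eef_rot: [1.818, -2.561, -0.001]
contact_force: [-0.3, 0.3, -0.1]
grip_width: 0.045
gripper_force: 0.0
```

servo_tool --commands '[[[0,0,0,0,0,0],[0,0,0,0,0,0],[0,0,0.4,0,0,0],[0,0,0.3,0,0,0],[0,0,0,0,0,0]]]'

```text
t: 4.72
eef_pos: [0.5441, -0.1242, 0.0727]
eef_rot: [1.817, -2.563, -0.0]
contact_force: [0.3, 0.1, -0.1]
grip_width: 0.0018
gripper_force: 0.0
```

servo_tool --commands '[[[0,0,0.3,0,0,0],[0,0,0.2,0,0,0],[0,0,0.2,0,0,0],[0,0,0.2,0,0,0],[0,0,0,0,0,0]]]'

```text
t: 5.35
eef_pos: [0.5446, -0.1241, 0.0645]
eef_rot: [-1.817, 2.562, -0.001]
contact_force: [-1.7, 1.5, 4.5]
grip_width: 0.0004
gripper_force: 2.2
```

servo_tool --commands '[[[0,0,0.15,0,0,0],[0,0,0.1,0,0,0],[0,0,0,0,0,0]]]'

```text
t: 5.72
eef_pos: [0.5449, -0.1243, 0.0634]
eef_rot: [-1.818, 2.561, -0.002]
contact_force: [-2.8, 1.6, 11.5]
grip_width: 0.0003
gripper_force: 6.0
```

servo_tool --commands '[[[0,0,-2,0,0,0],[0,0,-3,0,0,0],[0,0,-3,0,0,0],[0,0,-3,0,0,0],[0,0,0,0,0,0]]]'

```text
t: 6.35
eef_pos: [0.5458, -0.1241, 0.1737]
eef_rot: [-1.815, 2.559, -0.005]
contact_force: [0.1, -0.5, -1.6]
grip_width: 0.0002
gripper_force: 0.0
```

servo_tool --commands '[[[0,0,0,0,0,0],[0,0,0,0,0,0],[0,0,0,0,0,0],[0,0,0,0,0,0],[0,0,0,0,0,0]]]' --hand 0

```text
t: 6.98
eef_pos: [0.5442, -0.1241, 0.1713]
eef_rot: [1.817, -2.563, -0.0]
contact_force: [-1.0, -0.3, 0.4]
grip_width: 0.0427
gripper_force: 0.0
```

Run:
```python
from m import *
ob=get_obs(); print({k:np.round(v,4) for k,v in ob.items() if k in('t','eef_pos','grip_width')})
im=read_camera('wrist'); sd=read_camera('side')
cv2.imwrite('pics/w2.png',cv2.resize(np.hstack([im,sd]),(800,300)))
[print(' o',*x) for x in top('wrist',(5,18),.102,ob,im,190)[:2]]
for k in cut_out('wrist','orange_pack_center')[:3]:
    y,x=np.nonzero(k['mask']); print(round(k['score'],2),np.round(k['uv'],1),x.min(),x.max(),y.min(),y.max())
```

```text
{'t': np.float64(6.975), 'eef_pos': array([ 0.5442, -0.1241,  0.1713]), 'grip_width': np.float64(0.0427)}
 o [246.3 190.4] 581 [ 0.5498 -0.1347  0.102 ]
 o [282. 198.] 11 [ 0.5245 -0.119   0.102 ]
0.97 [359.3 123.2] 335 389 101 144
0.74 [256.8 194.8] 230 282 163 224
```

View pics/w2.png

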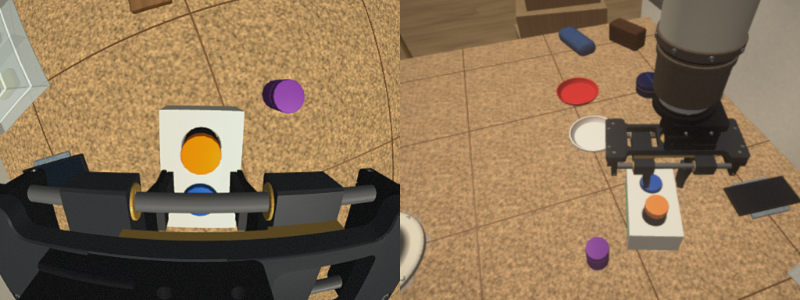

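The orange pack has risen: its top is now at about (257,197) in the wrist image, with the bay's dark rim visible behind it. Blue is still seated. Next I open fully, descend and grip.

servo_tool --commands '[[[0,0,0,0,0,0],[0,0,0,0,0,0],[0,0,0,0,0,0],[0,0,1,0,0,0],[0,0,2,0,0,0]]]' --hand 0

```text
t: 7.75
eef_pos: [0.5447, -0.1241, 0.1413]
eef_rot: [-1.816, 2.562, -0.001]
contact_force: [0.6, -0.6, 0.8]
grip_width: 0.087
gripper_force: 0.0
```

servo_tool --commands '[[[0,0,2,0,0,0],[0,0,2,0,0,0],[0,0,1.5,0,0,0],[0,0,1.5,0,0,0],[0,0,0,0,0,0]]]'

```text
t: 8.38
eef_pos: [0.5435, -0.1241, 0.0701]
eef_rot: [1.816, -2.561, -0.002]
contact_force: [0.4, -0.6, 0.8]
grip_width: 0.087
gripper_force: 0.0
```

servo_tool --commands '[[[0,0,0,0,0,0],[0,0,0,0,0,0],[0,0,0,0,0,0],[0,0,0,0,0,0],[0,0,0,0,0,0]]]' --hand 255 --force 12

```text
t: 9.0
eef_pos: [0.5444, -0.1241, 0.0716]
eef_rot: [-1.817, 2.563, -0.0]
contact_force: [1.9, -1.0, -0.4]
grip_width: 0.045
gripper_force: 0.2
```

servo_tool --commands '[[[0,0,0,0,0,0],[0,0,0,0,0,0],[0,0,0,0,0,0]]]'

```text
t: 9.38
eef_pos: [0.5445, -0.1241, 0.0716]
eef_rot: [-1.817, 2.562, -0.0]
contact_force: [0.8, 0.1, 1.5]
grip_width: 0.0436
gripper_force: 12.0
```

servo_tool --commands '[[[0,0,-0.5,0,0,0],[0,0,-1,0,0,0],[0,0,-2,0,0,0],[0,0,-2.5,0,0,0],[0,0,-2.5,0,0,0]]]'

```text
t: 10.0
eef_pos: [0.5442, -0.1241, 0.1578]
eef_rot: [-1.817, 2.563, -0.0]
contact_force: [0.2, 0.0, -0.4]
grip_width: 0.0434
gripper_force: 12.0
```

```bash
python3 plan.py 0.537 0.215 0.16 -109.5 10; python3 -c "
from h import *
o=get_obs();print(o['grip_width'],o['gripper_force'],o['contact_force'])"
```

```text
yaw now -109.3 tilt [-1.8169e+00  2.5625e+00 -3.0000e-04]
[[-3.18, 1.19, -0.02, 0, 0, 0.0], [-3.18, 1.19, -0.02, 0, 0, 0.0], [-3.18, 1.19, -0.02, 0, 0, 0.0], [-3.17, 1.19, -0.02, 0, 0, 0.0], [-3.18, 1.19, -0.02, 0, 0, 0.0]]
[[-3.17, 1.19, -0.02, 0, 0, 0.0], [-3.18, 1.19, -0.02, 0, 0, 0.0], [-3.17, 1.19, -0.03, 0, 0, 0.0], [-3.18, 1.19, -0.02, 0, 0, 0.0], [-3.17, 1.19, -0.03, 0, 0, 0.0]]
0.043428776085635744 11.999967754818499 [ 0.18357764  0.03921021 -0.43786623]
```

servo_tool --commands '[[[-2,0.75,0,0,0,0],[-3.2,1.2,0,0,0,0],[-3.2,1.2,0,0,0,0],[-3.2,1.2,0,0,0,0],[-3.2,1.2,0,0,0,0]]]'

```text
t: 10.62
eef_pos: [0.5408, 0.035, 0.1572]
eef_rot: [-1.817, 2.562, -0.0]
contact_force: [0.3, -0.3, -0.2]
grip_width: 0.0433
gripper_force: 12.0
```

servo_tool --commands '[[[-3.2,1.2,0,0,0,0],[-3.2,1.2,0,0,0,0],[-3.2,1.2,0,0,0,0],[-3.2,1.2,0,0,0,0],[-2.2,0.8,0,0,0,0]]]'

```text
t: 11.25
eef_pos: [0.5376, 0.1954, 0.157]
eef_rot: [-1.818, 2.561, -0.0]
contact_force: [-0.5, -0.6, -0.4]
grip_width: 0.0437
gripper_force: 12.0
```

servo_tool --commands '[[[-1.5,0.5,0,0,0,0],[0,0,0,0,0,0],[0,0,0,0,0,0]]]'

```text
t: 11.62
eef_pos: [0.5378, 0.209, 0.1564]
eef_rot: [1.816, -2.563, 0.0]
contact_force: [0.6, 0.5, -0.2]
grip_width: 0.0436
gripper_force: 12.0
```

Run:
```python
from m import *
ob=get_obs(); print({k:np.round(v,4) for k,v in ob.items() if k in('t','eef_pos','grip_width')})
im=read_camera('wrist')
for k in cut_out('wrist','dish')[:3]:
    y,x=np.nonzero(k['mask']); print(round(k['score'],2),np.round(k['uv'],1),x.min(),x.max(),y.min(),y.max())
    c=max(cv2.findContours(k['mask'].astype(np.uint8),0,1)[0],key=len)[:,0]
    cv2.polylines(im,[c],True,(0,255,0),1)
    P=np.array([atz('wrist',p,.017,ob)[:2] for p in c.astype(float)])
    from scipy.optimize import least_squares
    f=lambda q:np.hypot(*(P-q).T)-.065
    r=least_squares(f,P.mean(0),loss='soft_l1',f_scale=.001); print(r.x.round(4),np.median(abs(r.fun)))
sd=read_camera('side')
cv2.imwrite('pics/w3.png',cv2.resize(np.hstack([im,sd]),(800,300)))
```

```text
{'t': np.float64(11.625), 'eef_pos': array([0.5378, 0.209 , 0.1564]), 'grip_width': np.float64(0.0436)}
0.96 [262.4 132.4] 202 326 72 194
[0.515  0.1667] 0.0010192800859184642
0.56 [291.3 292.5] 255 336 240 297
[0.5625 0.2862] 0.006602214100299063
```

View pics/w3.png

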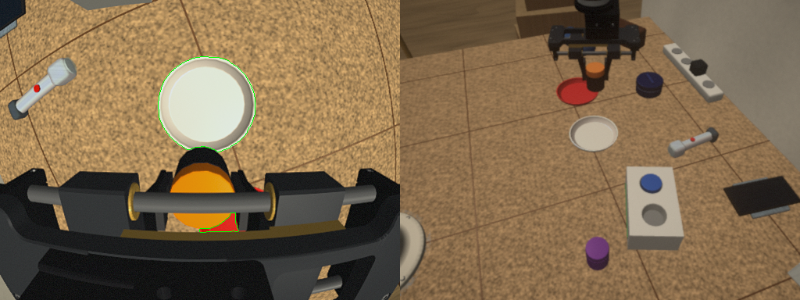

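The dish's outline fits a 130 mm circle centred at (0.515, 0.167). The pack hangs upright in the fingers, the orange bay is empty and blue is seated.

servo_tool --commands '[[[1.5,0.25,0,0,0,0],[2,0.35,0,0,0,0],[1.2,0.2,1,0,0,0],[0,0,2,0,0,0],[0,0,2.5,0,0,0]]]'

```text
t: 12.4
eef_pos: [0.5145, 0.1673, 0.1011]
eef_rot: [-1.816, 2.562, -0.0]
contact_force: [0.0, 0.2, -0.3]
grip_width: 0.0437
gripper_force: 12.0
```

servo_tool --commands '[[[0,0,2.5,0,0,0],[0,0,2,0,0,0],[0,0,1.0,0,0,0],[0,0,0.6,0,0,0],[0,0,0,0,0,0]]]'

```text
t: 13.02
eef_pos: [0.5149, 0.168, 0.0405]
eef_rot: [-1.817, 2.563, -0.0]
contact_force: [0.3, -0.3, -0.6]
grip_width: 0.0435
gripper_force: 12.0
```

servo_tool --commands '[[[0,0,0,0,0,0],[0,0,0.2,0,0,0],[0,0,0.15,0,0,0],[0,0,0.1,0,0,0],[0,0,0,0,0,0]]]'

```text
t: 13.65
eef_pos: [0.5147, 0.1681, 0.0359]
eef_rot: [1.817, -2.563, 0.0]
contact_force: [0.5, -0.9, -0.7]
grip_width: 0.0432
gripper_force: 12.0
```

servo_tool --commands '[[[0,0,0.2,0,0,0],[0,0,0.1,0,0,0],[0,0,0.1,0,0,0],[0,0,0,0,0,0],[0,0,0,0,0,0]]]'

```text
t: 14.28
eef_pos: [0.5148, 0.1681, 0.032]
eef_rot: [1.817, -2.563, 0.0]
contact_force: [0.4, 0.4, -0.7]
grip_width: 0.0437
gripper_force: 12.0
```

servo_tool --commands '[[[0,0,0.1,0,0,0],[0,0,0,0,0,0],[0,0,0,0,0,0]]]'

```text
t: 14.65
eef_pos: [0.5148, 0.1681, 0.0309]
eef_rot: [1.817, -2.563, 0.0]
contact_force: [0.4, -0.0, -1.0]
grip_width: 0.0439
gripper_force: 12.0
```

servo_tool --commands '[[[0,0,0.1,0,0,0],[0,0,0,0,0,0],[0,0,0,0,0,0]]]'

```text
t: 15.02
eef_pos: [0.5149, 0.1681, 0.0305]
eef_rot: [-1.817, 2.562, -0.0]
contact_force: [-1.7, -0.4, 5.5]
grip_width: 0.0436
gripper_force: 12.0
```

servo_tool --commands '[[[0,0,0.1,0,0,0],[0,0,0,0,0,0],[0,0,0,0,0,0]]]'

```text
t: 15.4
eef_pos: [0.515, 0.1682, 0.0305]
eef_rot: [-1.817, 2.562, -0.001]
contact_force: [-4.5, -0.5, 11.4]
grip_width: 0.0436
gripper_force: 12.0
```

Contact came at the predicted height. I back off the extra push, then open and retreat.

servo_tool --commands '[[[0,0,-0.17,0,0,0],[0,0,0,0,0,0],[0,0,0,0,0,0]]]'

```text
t: 15.78
eef_pos: [0.5149, 0.1682, 0.0306]
eef_rot: [1.817, -2.563, 0.0]
contact_force: [-0.3, 0.5, 2.7]
grip_width: 0.0439
gripper_force: 12.0
```

servo_tool --commands '[[[0,0,0,0,0,0],[0,0,0,0,0,0],[0,0,0,0,0,0],[0,0,0,0,0,0],[0,0,0,0,0,0]]]' --hand 0

```text
t: 16.4
eef_pos: [0.5148, 0.1681, 0.0306]
eef_rot: [1.817, -2.563, 0.0]
contact_force: [0.4, -0.9, 0.4]
grip_width: 0.0834
gripper_force: 0.0
```

servo_tool --commands '[[[0,0,0,0,0,0],[0,0,0,0,0,0],[0,0,0,0,0,0],[0,0,-0.5,0,0,0],[0,0,-1.5,0,0,0]]]'

```text
t: 17.02
eef_pos: [0.5144, 0.1678, 0.0508]
eef_rot: [1.816, -2.561, -0.0]
contact_force: [-0.3, -0.1, -0.5]
grip_width: 0.0871
gripper_force: 0.0
```

servo_tool --commands '[[[0,0,-2,0,0,0],[0,0,-3,0,0,0],[0,0,-3,0,0,0],[0,0,-3,0,0,0],[0,0,0,0,0,0]]]'

```text
t: 17.65
eef_pos: [0.5164, 0.169, 0.1645]
eef_rot: [-1.813, 2.556, -0.001]
contact_force: [-0.5, -0.0, -0.6]
grip_width: 0.087
gripper_force: 0.0
```

Run:
```python
from m import *
ob=get_obs(); print({k:np.round(v,4) for k,v in ob.items() if k in('t','eef_pos','grip_width','contact_force')})
im=read_camera('wrist'); sd=read_camera('side')
[print(' o',*x) for x in top('wrist',(5,18),.061,ob,im,190)[:2]]
cv2.imwrite('pics/w4.png',cv2.resize(np.hstack([im,sd]),(800,300)))
```

```text
{'t': np.float64(17.65), 'eef_pos': array([0.5164, 0.169 , 0.1645]), 'contact_force': array([-0.452 , -0.004 , -0.6163]), 'grip_width': np.float64(0.087)}
 o [252.5 181.5] 923 [0.5188 0.1612 0.061 ]
 o [302.5 296. ] 10 [0.5105 0.3002 0.061 ]
```

View pics/w4.png

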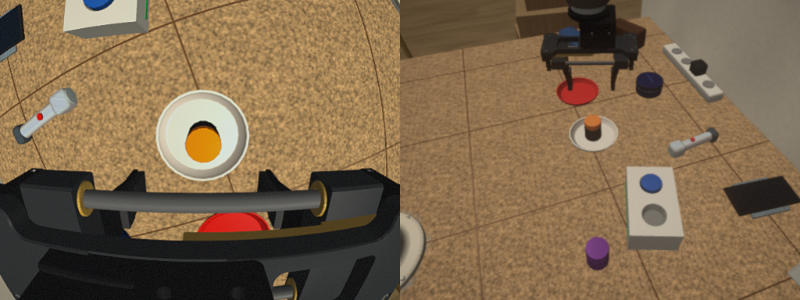

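The orange pack stands upright in the middle of the white dish (wrist panel about (203,142), side panel about (593,128)). Blue is still seated and nothing touches the robot.

```bash
python3 -c "
from workcell import *
print(sign_off())"
```

```text
the job is handed in; nothing more can be done
None
```

The job is handed in: the orange-topped pack was pressed, released, pulled out and now stands upright in the middle of the white dish, and the blue-topped pack is still seated (confirmed by the last pictures; the hand-in returned no verdict).

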